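# Gauge a weld: set the gain, hold the probe square on the spot

## Task

Slide the orange grip of the grey weld tester until it lines up with the two green ticks beside its track, then take the blue probe out of its ring stand and press its sprung tip lightly on the green paint spot (not the yellow one) of the sloping welded plate, square to the plate's face, with the tip pushed about half way in. Finish while still holding the probe there like that; press gently throughout, and leave the pliers, steel block, green pot and brush alone.

Things in the scene. Friction and masses are not known exactly. Their poses are not given: they have to be found in the camera images.
- tester: Grey weld tester, a flat box 130 x 190 x 42 mm (its own x, y, z), fixed to the bench. Origin: centre of its underside. A raised aluminium track 40 mm wide, 170 mm long, 14 mm high runs along its y axis on the middle of its top (track top 56 mm above the bench). Its heading varies.
- gain (a joint): Position of the orange slider grip along the track, 0 to 0.12 m, growing along the tester's +y. It moves against about 1.5 N of friction and stays where it is left.
- gain_top (a point): Centre of the top of the orange slider grip, 96 mm above the bench. The grip measures 28 mm across the track (tester x) and 20 mm along it (tester y), and stands 40 mm above the track.
- mark: The pair of green ticks, bars 26 mm long, 5 mm wide on the tester's top, one each side of the track (36 mm from its middle line). Origin: on the track's middle line between the ticks, 42 mm above the bench; axes as the tester's. The slider is set when the middle of the grip is level with the ticks along the track.
- stand: Steel ring stand fixed to the bench: outer diameter 64 mm, bore 22 mm, 55 mm high, open at the top. Origin: centre of its underside, z up.
- probe: Blue round hand probe, about 0.16 kg, loose; its z axis runs from tip to handle. Origin: centre of the underside of its red collar (34 mm diameter, 6 mm thick). Above the collar: blue handle, 26 mm diameter, z = 6 to 86 mm. Below: steel shaft, 16 mm diameter, 35 mm long, with the sprung brass tip in its end. It starts upright in the ring stand, collar resting on the ring's top.
- probe_tip (a joint): How far the sprung tip is pushed into the shaft: 0 (fully out) to 0.010 m (fully in, hard stop); half way is 0.005 m. The spring takes 1 N to start moving and 0.5 N more for each mm: 3.5 N half way, 6 N fully in.
- probe_point (a point): The rounded end (8 mm diameter) of the sprung brass tip, on the probe's axis: 47 mm below the probe's origin with the tip out, moving with the tip.
- sample: Welded steel plate on a blue fixture fixed to the bench; the plate is 130 x 160 x 10 mm, its upper face sloping 0.35 rad (20 degrees), rising along the fixture's +x, its middle 75 mm above the bench. A weld bead 4.5 mm high runs along y, 24 mm up the slope from the middle. Origin: centre of the fixture's underside, z up. Its place and heading vary.
- green_spot: Green paint spot, a flat disc 20 mm in diameter on the sloping face, 68 mm above the bench: the spot to gauge. Origin: its centre on the face; z is the face's outward normal (tilted 0.35 rad from vertical), y is level, x points up the slope.
- yellow_spot: Yellow paint spot, the same size, on the same face beside the green one (at least 36 mm from it; either may be left or right): not to be gauged. Axes as the green spot's.
- pliers: Bystander: pliers with blue handles lying flat, 160 x 64 x 14 mm. Origin: on the bench under the middle, x towards the jaws.
- block: Bystander: plain steel block 55 x 55 x 50 mm. Origin: centre of its underside.
- pot: Bystander: green pot, 70 mm diameter, 80 mm high. Origin: centre of its underside.
- brush: Bystander: wooden wire brush lying on the bench, 210 x 24 x 30 mm, along its x axis. Origin: on the bench under its middle.
Things that resemble listed ones, but are neither listed nor needed, are in the scene too. Leave any brown look-alike of the tester alone.

How it is judged:
On the way, in this order (a step that is already met when the one before it is completed fails the run):
1. The slider grip is level with the green ticks (within 5 mm) and the probe still in its stand (y of gain_top in the frame of mark between -0.005 and 0.005 m and z of probe in the frame of stand below 0.07 m), for 0.2 s.
2. The probe is lifted out of its stand (z of probe in the frame of stand above 0.105 m), for 0.1 s.
At the end, for the whole second after the job is handed in: Slider within 5 mm of the ticks; probe held still in the fingers, clear of its stand; tip end within 7.5 mm of the green spot's centre, axis within 0.16 rad (9 deg) of the face's normal, tip pushed in 2 to 8.5 mm, pressing the plate with 1 to 8 N (y of gain_top in the frame of mark between -0.005 and 0.005 m and distance between probe_point and green_spot below 0.0075 m and angle between the z axis of probe and the z axis of green_spot, either way round below 0.16 rad and value of joint probe_tip between 0.002 and 0.0085 m and contact force between probe and sample between 1 and 8 N and contact force between probe and the fingers above 2 N and contact force between probe and stand below 0.2 N and linear speed of probe below 0.02 m/s); the arm keeps its last pose, push and grip.
It fails at once if The probe is pressed on the sample with more than 20 N (contact force between probe and sample above 20 N).
It fails at once if A bystander (pliers, block, pot or brush) is shifted by more than 30 mm (distance of any of pliers, block, pot, brush from where it was at the start of the episode above 0.03 m).
It also fails if it takes over 54 s, if anything falls off the work surface, if the arm or the gripper's body presses on something with over 40 N, if the wrist force passes 120 N, or if a joint passes its speed limit or range.

## Robot

A 6-joint arm with a two-finger parallel gripper is mounted at the origin on the work surface. World frame = base frame: x ahead of the robot, y to its left, z up, the work surface at z = 0. Lengths are in m, angles in rad, forces in N, time in s.
With the tool pointing down it reaches from about 0.375 to 0.975 m from the base axis. Payload 3.8 kg.
Tool frame: the origin (TCP) lies midway between the tips of the shut fingers; the grasp point (between the pads) lies 19 mm behind it; z points along the fingers, y is the direction in which the jaws open and shut (so a half turn about z gives the same grasp; the last joint's range is limited). The gripper opens to 85 mm and grips with 20 to 120 N. Pads are 22 mm wide; open, the fingers measure 114 mm over their backs; the gripper's body (76 mm by 85 mm) begins 54 mm behind the grasp point. The pads swing forward as they close: fully open they stand 13 mm farther back than shut.
Start: joints at [-1.35, 0.264, 1.604, -0, 1.274, -0.037], TCP at [0.172, -0.653, 0.231] pointing down, gripper open.
Joint ranges: [-2.63, 2.63], [-0.94, 2.18], [0.31, 2.57], [-1.31, 4.45], [0, 2.66], [-2.55, 2.55]. Speed limits (rad/s): [2.57, 2.57, 3.14, 3.14, 3.14, 3.14].

## Interface

Orientations are given as a rotation vector (axis times angle).
In Python, from workcell import bot gives the robot as it stands.
- The arm moves only by the shell command python3 -m inch 'ROWS' [FORCE]. ROWS is JSON, a list of rows, each an object of numbers: "dx", "dy", "dz": the shift along the tool's x, y, z in m; "ax", "ay", "az": the turn, a rotation vector about the tool's x, y, z in degrees; "fingers": the opening, from -1 (shut) to 1 (fully open). A call has 1 to 20 rows; each row is the pose to reach, as a shift and turn from the pose measured when the call began, along the tool's axes at that moment; what a row does not reach only later rows make up. A row lasts 1/8 s, in which the tool goes at most 62.5 mm and 10.7 degrees, less where a joint would pass 70% of its speed; a pose out of reach is approached as far as the arm can. A call with a gripper value outside its range is refused whole. The fingers move at their own pace and stop on an object; FORCE is the grip in N (left out, the last holds). Time passes only in rows, so rows that repeat a pose let the fingers close. It gives the time, the measured TCP pose, the force and the opening at its end, in the units of the state.
- bot.read_state(): the state, without advancing time (a new reading comes with each control period).
- bot.read_camera(name): name is "side" or "top" or "wrist"; returns (picture, depth): 420x560x3 uint8, blue, green, red; 420x560 float32, m along the optical axis (not along the pixel's ray), 0 where there is no reading.
- bot.get_calibration(name): a dict with "intrinsics" (3x3 intrinsics, pixels), "distortion" ([k1, k2, p1, p2, k3] as OpenCV has them; the pictures are not rectified), "view" (4x4, takes a point from world to camera coordinates). Camera axes: x right, y down, z forward; pixel columns grow to the right and rows downward; lengths in m; the calibration is good to about 2 mm. A picture is of the moment at which its call begins: read the wrist's pose just before it. get_calibration takes no time and is no camera call; for the wrist camera it gives the pose at the moment of the call.
- bot.finish_job(): hands the job in, once; it reports no verdict.
Trained networks look in the newest picture that a camera, given by its name, has taken for a name from the list of things; names that differ only in an ending like _2 or _b are one class to them, and where a whole thing is asked for, a point or a joint stands for the part that bears it (a point fixed in the world has none). Each returns a list of dicts, best first, with "p" (0 to 1); they miss things now and then, are a little off and sometimes report something else, mostly with a low value. They report only what shows in the picture. A call takes as long as a camera call. They do not tell look-alikes from the thing itself.
- bot.masks_of(camera, thing): "region" (420x560 bool, what is visible of it) and "box" ([left, top, right, bottom] in pixels, round what is visible of it).
The state is a dict: "time": time; "q": joint angles; "joint_vel": joint speeds; "joint_torque": joint torques, N m; "tool_pos": TCP position; "tcp_rot": TCP orientation; "wrist_force": force on the tool from outside, world axes, zero at the start; "torque": the same for the moment, N m; "width": opening from 0.0 (shut) to 1.0 (fully open).
Only numpy, scipy, OpenCV 4.12 (cv2) and the standard library are available. Lean on these libraries where they do the work, as an engineer would, in place of code of your own. Each camera call takes 0.05 s, during which the arm holds its last target. There are 200 camera calls.

## Working session

There is one attempt and no reset: what is moved stays moved. The work goes in short steps, Python scripts to look and compute and a shell command to move; the robot and the scene stay as the last step left them, time stands still between calls to the robot, and variables do not carry over. Pictures are saved under pics/ and viewed, about 8 in all and at most 12, crops included, and the job is handed in when it is done.

```bash
ls; mkdir -p pics; python3 - <<'E'
from workcell import bot
import cv2,numpy as np
np.set_printoptions(precision=4,suppress=True)
s=bot.read_state();print(s)
ims=[]
for c in("top","side"):
    p,d=bot.read_camera(c);np.savez(f"pics/{c}0.npz",p=p,d=d);ims.append(p);k=bot.get_calibration(c);print(c,k)
    for t in("tester","gain","mark","stand","probe","sample","green_spot","yellow_spot","pliers","block","pot","brush"):
        for m in bot.masks_of(c,t)[:3]:print(c,t,round(m["p"],2),m["box"])
    cv2.imwrite(f"pics/{c}0.png",cv2.resize(p,(800,600)))
E
```

```text
pics
{'time': 0.0, 'q': array([-1.3499,  0.2647,  1.6054,  0.    ,  1.2737, -0.0369]), 'joint_vel': array([-0.0008,  0.0005, -0.0004,  0.0007, -0.0011, -0.0019]), 'joint_torque': array([  0.0016, -51.5105, -36.7315,  -0.0001,   0.0128,  -0.    ]), 'tool_pos': array([ 0.1719, -0.652 ,  0.23  ]), 'tcp_rot': array([-3.1133, -0.4035,  0.0003]), 'wrist_force': array([0.4339, 0.1865, 0.1474]), 'torque': array([-0.0153, -0.0013, -0.0004]), 'width': 0.999109104958079}
top {'intrinsics': array([[457.5232,   0.    , 275.2193],
       [  0.    , 457.5232, 206.3063],
       [  0.    ,   0.    ,   1.    ]]), 'distortion': array([-0.0231,  0.    ,  0.    ,  0.    ,  0.    ]), 'view': array([[-0.025 , -0.9997, -0.0069,  0.1058],
       [-0.9972,  0.0254, -0.0698,  0.5351],
       [ 0.0699,  0.0051, -0.9975,  1.3923],
       [ 0.    ,  0.    ,  0.    ,  1.    ]])}
top tester 0.96 [82.9, 199.1, 150.0, 244.8]
top tester 0.75 [165.6, 182.7, 238.4, 238.8]
top tester 0.7 [175.4, 259.2, 239.4, 307.9]
top gain 0.49 [124.1, 217.6, 134.1, 222.5]
top gain 0.46 [213.6, 202.9, 222.1, 213.6]
top gain 0.44 [221.3
[... 707 characters left out ...]
7949,  0.1642],
       [ 0.1066,  0.7878, -0.6067,  1.323 ],
       [ 0.    ,  0.    ,  0.    ,  1.    ]])}
side tester 0.95 [178.6, 172.6, 217.6, 217.9]
side tester 0.9 [233.7, 162.6, 281.4, 207.0]
side tester 0.85 [226.4, 129.5, 262.6, 164.7]
side gain 0.51 [238.0, 137.3, 248.3, 148.8]
side stand 0.83 [263.5, 305.5, 289.5, 341.6]
side probe 0.58 [270.7, 287.9, 285.7, 325.8]
side sample 0.63 [272.5, 208.7, 316.0, 262.4]
side yellow_spot 0.24 [266.2, 306.8, 291.5, 340.1]
side pliers 0.82 [204.1, 222.5, 222.1, 256.5]
side pliers 0.74 [232.2, 161.9, 280.8, 208.4]
side block 0.87 [213.0, 251.7, 238.8, 281.9]
side pot 0.92 [314.9, 178.8, 342.9, 209.2]
side brush 0.63 [333.0, 227.9, 376.2, 284.6]
```

```bash
python3 - <<'E'
import cv2,numpy as np
a=np.load("pics/top0.npz")["p"]
cv2.imwrite("pics/a.png",cv2.resize(a[110:320,70:350+80],(800,467),interpolation=cv2.INTER_CUBIC))
E
```

```text
(no output)
```

View pics/a.png

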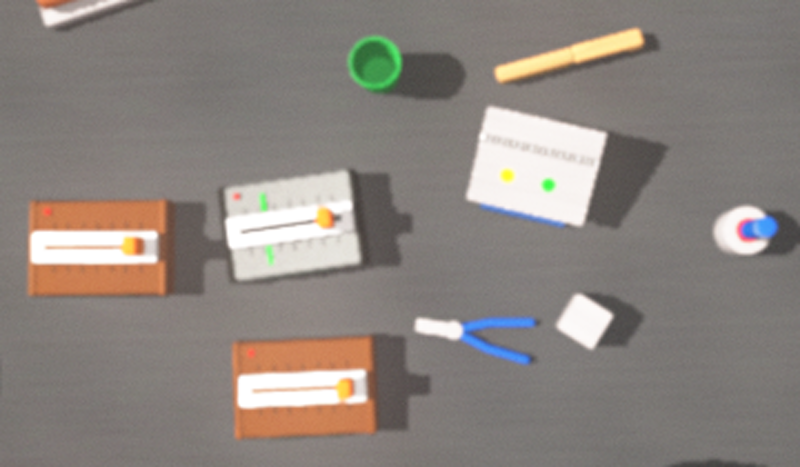

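View pics/side0.png

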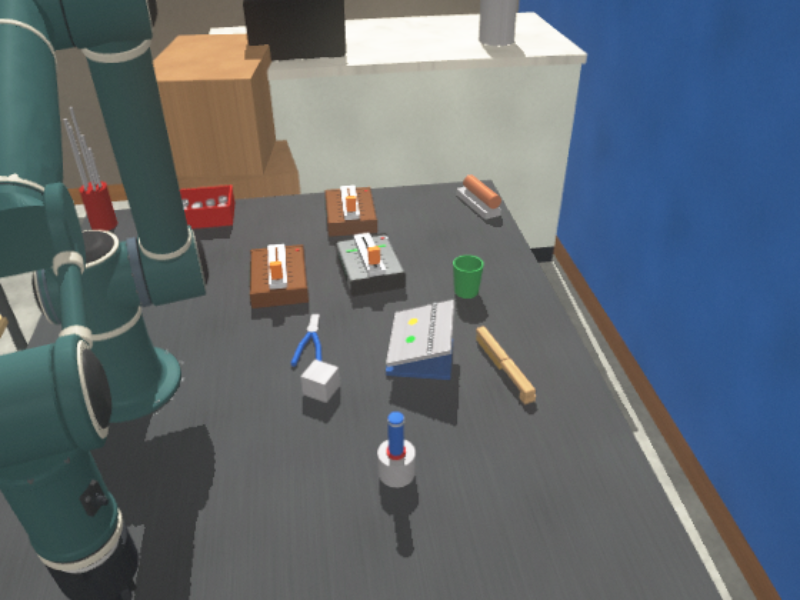

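```bash
cat > h.py <<'E'
from workcell import bot
import cv2,numpy as np
from scipy.spatial.transform import Rotation as R
np.set_printoptions(precision=4,suppress=True)
def ray(k,uv):
    x=cv2.undistortPoints(np.array(uv,float).reshape(-1,1,2),k["intrinsics"],k["distortion"]).reshape(-1,2)
    V=k["view"];d=np.c_[x,np.ones(len(x))]@V[:3,:3]
    return -V[:3,:3].T@V[:3,3],d
def onz(k,uv,z):
    o,d=ray(k,uv);return o+d*((z-o[2])/d[:,2:])
def bydepth(k,uv,dep):
    o,d=ray(k,uv);return o+d*np.asarray(dep).reshape(-1,1)
def blobs(p,lo,hi,box,amin=6):
    h=cv2.inRange(cv2.cvtColor(p,cv2.COLOR_BGR2HSV),lo,hi)
    m=np.zeros_like(h);l,t,r,b=map(int,box);m[t:b,l:r]=h[t:b,l:r]
    n,L,st,c=cv2.connectedComponentsWithStats(m)
    return [(c[i],st[i],L==i) for i in range(1,n) if st[i][4]>=amin]
GREEN=((45,80,60),(75,255,255));YEL=((24,100,100),(34,255,255));ORG=((8,140,120),(22,255,255));BLUE=((95,120,60),(125,255,255))
E
python3 - <<'E'
from h import *
Z=dict(org=.096,tick=.042,gs=.068,ys=.068,blue=.141)
bx={"top":dict(t=(165,180,240,240),s=(280,150,345,212),b=(390,195,425,230)),"side":dict(t=(230,160,285,210),s=(268,206,320,265),b=(262,285,292,345))}
for c in("top","side"):
    a=np.load(f"pics/{c}0.npz");p,d=a["p"],a["d"];k=bot.get_calibration(c)
    for n,col,b,z in(("org",ORG,"t",.096),("tick",GREEN,"t",.042),("gs",GREEN,"s",.068),("ys",YEL,"s",.068),("blue",BLUE,"b",.141),("fixblue",BLUE,"s",.01)):
        for ce,st,m in blobs(p,*col,bx[c][b]):
            v,u=np.nonzero(m);dd=d[m];g=dd>0
            P=bydepth(k,np.c_[u,v][g],dd[g])
            print(c,n,ce,st,"onz",onz(k,[ce],z)[0],"depthmean",P.mean(0),"zmax",P[:,2].max(), "top",P[P[:,2]>P[:,2].max()-.006].mean(0))
    for b,t in(("t","tester"),("s","sample")):
        l,tt,r,bb=bx[c][b];v,u=np.mgrid[tt:bb,l:r];dd=d[tt:bb,l:r]
        P=bydepth(k,np.c_[u.ravel(),v.ravel()],dd.ravel())[dd.ravel()>0]
        if b=="t":
            for lo,hi in((.036,.048),(.051,.061)):
                q=P[abs(P[:,2]-(lo+hi)/2)<(hi-lo)/2][:,:2].astype(np.float32);print(t,len(q),cv2.minAreaRect(q))
        else:
            q=P[P[:,2]>.03]; 
            for _ in range(8):
                A=np.c_[q[:,:2],np.ones(len(q))];w=np.linalg.lstsq(A,q[:,2],rcond=None)[0];q=q[abs(A@w-q[:,2])<.006]
            n=np.r_[-w[:2],1];n/=np.linalg.norm(n);print(t,len(q),"normal",n,np.arccos(n[2]),"heading",np.arctan2(-n[1],-n[0]),"center",q.mean(0),cv2.minAreaRect(q[:,:2].astype(np.float32)))
E
```

```text
top org [217.0345 207.9655] [215 204   5   8  29] onz [0.5317 0.2618 0.096 ] depthmean [0.5318 0.2619 0.0951] zmax 0.10089933625309477 top [0.5312 0.2629 0.0975]
top tick [188.  200.8] [187 197   3   8  20] onz [0.5596 0.3572 0.042 ] depthmean [0.5595 0.357  0.0427] zmax 0.04837316185510687 top [0.5577 0.3561 0.045 ]
top tick [191. 224.] [190 221   3   7  15] onz [0.4888 0.3489 0.042 ] depthmean [0.4888 0.3489 0.0419] zmax 0.04586731234743957 top [0.4872 0.3477 0.0434]
top gs [316.3214 192.6786] [314 190   6   6  28] onz [ 0.5718 -0.0315  0.068 ] depthmean [ 0.5718 -0.0315  0.0683] zmax 0.07497170961966515 top [ 0.5755 -0.0334  0.0713]
top ys [297.9167 188.5   ] [296 186   5   6  24] onz [0.5857 0.023  0.068 ] depthmean [0.5856 0.023  0.0692] zmax 0.07805840989497304 top [0.5873 0.0237 0.0741]
top blue [412.3558 211.8558] [404 207  16  10 104] onz [ 0.5036 -0.2939  0.141 ] depthmean [ 0.505  -0.302   0.1139] zmax 0.14546820923921588 top [ 0.5039 -0.2993  0.142 ]
tester 1822 ((0.5262766480445862, 0.31737378239631653), (0.13193154335021973, 0.19251582026481628), 6.456188678741455)
test
[... 1977 characters left out ...]
 zmax 0.016643622584449735 top [ 0.6354 -0.0814  0.0131]
side fixblue [299.6667 262.037 ] [293 261  14   3  27] onz [ 0.602  -0.0738  0.01  ] depthmean [ 0.6018 -0.0748  0.0109] zmax 0.014424637841739862 top [ 0.602  -0.0748  0.0116]
tester 864 ((0.525448203086853, 0.31766536831855774), (0.1324549913406372, 0.19919298589229584), 7.74886417388916)
tester 246 ((0.5264683961868286, 0.3192920684814453), (0.04107663035392761, 0.17739330232143402), 7.103259563446045)
sample 1516 normal [-0.3322  0.0803  0.9398] 0.3487865672769989 heading -0.23724016541385212 center [ 0.5941 -0.0197  0.0762] ((0.5957730412483215, -0.014299072325229645), (0.16824571788311005, 0.12405581772327423), 75.21296691894531)
```

```bash
cat >> h.py <<'E'
def delta(pos,zdir,ydir,st=None):
    s=st or bot.read_state();R0=R.from_rotvec(s["tcp_rot"]);z=np.array(zdir,float);z/=np.linalg.norm(z)
    y=np.array(ydir,float);y-=z*(y@z);y/=np.linalg.norm(y)
    for sg in(1,-1):
        Y=y*sg;Rt=R.from_matrix(np.c_[np.cross(Y,z),Y,z])
        print("d mm",1e3*R0.inv().apply(np.array(pos)-s["tool_pos"]),"turn deg",np.degrees((R0.inv()*Rt).as_rotvec()))
E
python3 -c "
from h import *
delta([.532,.262,.22],[0,0,-1],[.115,-.993,0])"
```

```text
d mm [ 581.2093 -792.7123   11.2868] turn deg [-0.0008 -0.001   8.1648]
d mm [ 581.2093 -792.7123   11.2868] turn deg [   0.0014   -0.0012 -171.8352]
```

```bash
python3 -m inch '[{"dx":0.581,"dy":-0.793,"dz":0.011,"az":8.2},{"dx":0.581,"dy":-0.793,"dz":0.011,"az":8.2},{"dx":0.581,"dy":-0.793,"dz":0.011,"az":8.2},{"dx":0.581,"dy":-0.793,"dz":0.011,"az":8.2},{"dx":0.581,"dy":-0.793,"dz":0.011,"az":8.2},{"dx":0.581,"dy":-0.793,"dz":0.011,"az":8.2},{"dx":0.581,"dy":-0.793,"dz":0.011,"az":8.2},{"dx":0.581,"dy":-0.793,"dz":0.011,"az":8.2},{"dx":0.581,"dy":-0.793,"dz":0.011,"az":8.2},{"dx":0.581,"dy":-0.793,"dz":0.011,"az":8.2},{"dx":0.581,"dy":-0.793,"dz":0.011,"az":8.2},{"dx":0.581,"dy":-0.793,"dz":0.011,"az":8.2},{"dx":0.581,"dy":-0.793,"dz":0.011,"az":8.2},{"dx":0.581,"dy":-0.793,"dz":0.011,"az":8.2},{"dx":0.581,"dy":-0.793,"dz":0.011,"az":8.2},{"dx":0.581,"dy":-0.793,"dz":0.011,"az":8.2},{"dx":0.581,"dy":-0.793,"dz":0.011,"az":8.2},{"dx":0.581,"dy":-0.793,"dz":0.011,"az":8.2},{"dx":0.581,"dy":-0.793,"dz":0.011,"az":8.2},{"dx":0.581,"dy":-0.793,"dz":0.011,"az":8.2}]'
cat > wt.py <<'E'
from h import *
import sys
s=bot.read_state();k=bot.get_calibration("wrist");p,d=bot.read_camera("wrist");cv2.imwrite("pics/"+sys.argv[1],p)
print(s["tool_pos"],s["q"])
for n,col,z in(("org",ORG,.096),("tick",GREEN,.042)):
    for ce,st,m in blobs(p,*col,(0,0,560,420),60):
        v,u=np.nonzero(m);g=d[m]>0;P=bydepth(k,np.c_[u,v][g],d[m][g]);top=P[P[:,2]>P[:,2].max()-.006] if len(P) else P
        print(n,ce,st,onz(k,[ce],z)[0],P.mean(0),P[:,2].max(),top.mean(0),cv2.minAreaRect(top[:,:2].astype(np.float32)))
E
python3 wt.py w1.png
```

```text
[ 0.1721 -0.6527  0.2313] [-1.3499  0.2639  1.604   0.      1.2737 -0.0369]
org [525.4999 185.0771] [  458     0   102   325 17036] [ 0.2245 -0.8407  0.096 ] [ 0.1921 -1.2752 -0.4954] -0.23007401353508877 [-0.0286 -1.2737 -0.2325] ((-0.02774355188012123, -1.2738221883773804), (0.008960510604083538, 0.0022086207754909992), 1.5133793354034424)
tick [455.2888 274.205 ] [ 370  208  190  134 9980] [ 0.1188 -0.8517  0.042 ] [-0.0197 -1.0902 -0.3597] 0.29371436153057806 [ 0.1977 -0.7103  0.2911] ((0.1975444108247757, -0.7100423574447632), (0.0017860581865534186, 0.005548364482820034), 86.71875)
tick [485.3534 413.9511] [470 406  35  14 348] [-0.0399 -0.9597  0.042 ] [-0.1025 -1.0313 -0.0316] 0.29965568025263245 [ 0.178  -0.7112  0.2976] ((0.17822594940662384, -0.7108926773071289), (0.01148086879402399, 0.002690732479095459), 75.18413543701172)invalid input at $[0]: expected keys dx, dy, dz, ax, ay, az, fingers
```

View pics/w1.png

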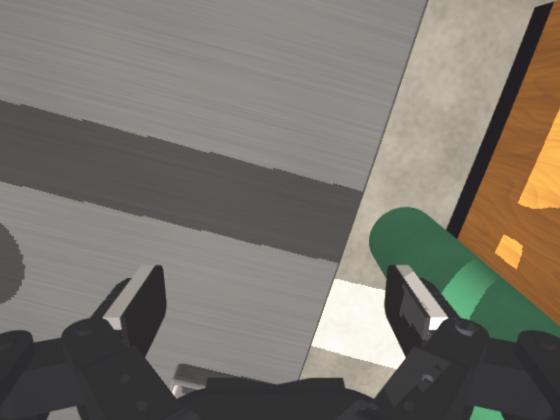

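The rows were refused because every key has to be given, so the arm hasn't moved. This picture shows only bare bench and the fingers, at about (140,300) and (420,300).

```bash
python3 -m inch '[{"dx":0.581,"dy":-0.793,"dz":0.011,"ax":0,"ay":0,"az":8.2,"fingers":1},{"dx":0.581,"dy":-0.793,"dz":0.011,"ax":0,"ay":0,"az":8.2,"fingers":1},{"dx":0.581,"dy":-0.793,"dz":0.011,"ax":0,"ay":0,"az":8.2,"fingers":1},{"dx":0.581,"dy":-0.793,"dz":0.011,"ax":0,"ay":0,"az":8.2,"fingers":1},{"dx":0.581,"dy":-0.793,"dz":0.011,"ax":0,"ay":0,"az":8.2,"fingers":1},{"dx":0.581,"dy":-0.793,"dz":0.011,"ax":0,"ay":0,"az":8.2,"fingers":1},{"dx":0.581,"dy":-0.793,"dz":0.011,"ax":0,"ay":0,"az":8.2,"fingers":1},{"dx":0.581,"dy":-0.793,"dz":0.011,"ax":0,"ay":0,"az":8.2,"fingers":1},{"dx":0.581,"dy":-0.793,"dz":0.011,"ax":0,"ay":0,"az":8.2,"fingers":1},{"dx":0.581,"dy":-0.793,"dz":0.011,"ax":0,"ay":0,"az":8.2,"fingers":1},{"dx":0.581,"dy":-0.793,"dz":0.011,"ax":0,"ay":0,"az":8.2,"fingers":1},{"dx":0.581,"dy":-0.793,"dz":0.011,"ax":0,"ay":0,"az":8.2,"fingers":1},{"dx":0.581,"dy":-0.793,"dz":0.011,"ax":0,"ay":0,"az":8.2,"fingers":1},{"dx":0.581,"dy":-0.793,"dz":0.011,"ax":0,"ay":0,"az":8.2,"fingers":1},{"dx":0.581,"dy":-0.793,"dz":0.011,"ax":0,"ay":0,"az":8.2,"fingers":1},{"dx":0.581,"dy":-0.793,"dz":0.011,"ax":0,"ay":0,"az":8.2,"fingers":1},{"dx":0.581,"dy":-0.793,"dz":0.011,"ax":0,"ay":0,"az":8.2,"fingers":1},{"dx":0.581,"dy":-0.793,"dz":0.011,"ax":0,"ay":0,"az":8.2,"fingers":1},{"dx":0.581,"dy":-0.793,"dz":0.011,"ax":0,"ay":0,"az":8.2,"fingers":1},{"dx":0.581,"dy":-0.793,"dz":0.011,"ax":0,"ay":0,"az":8.2,"fingers":1}]' && python3 wt.py w2.png
```

```text
time: 3.85
tool_pos: [0.5316, 0.2611, 0.2206]
tcp_rot: [-3.137, -0.178, -0.0]
wrist_force: [-0.0, -0.8, 0.4]
width: 0.995
[0.5316 0.2611 0.2206] [ 0.4146  0.1155  1.799  -0.0001  1.2269  1.8721]
org [  5.176  129.4788] [  0 102  13  54 591] [0.5561 0.4603 0.096 ] [0.5462 0.4992 0.0411] 0.04375115206974184 [0.546  0.4992 0.0412] ((0.5467674732208252, 0.5005638599395752), (0.01341396663337946, 0.046142082661390305), 89.63605499267578)
org [265.9505 180.7638] [249 160  29  43 868] [0.5391 0.2691 0.096 ] [0.5384 0.2691 0.0927] 0.09938691446401693 [0.5359 0.2686 0.0968] ((0.5356366038322449, 0.2709289491176605), (0.026650141924619675, 0.019139766693115234), 6.551218032836914)
org [  8.3098 219.5657] [  0 197  19  45 723] [0.4864 0.464  0.096 ] [0.4621 0.5038 0.0409] 0.043414243233493355 [0.4621 0.5038 0.0409] ((0.462710976600647, 0.5034933686256409), (0.019336950033903122, 0.04329972714185715), 84.93291473388672)
org [227.9398 343.169 ] [ 146  311  157   59 5763] [0.3956 0.2861 0.096 ] [0.3524 0.2892 0.0407] 0.2520039158370656 [0.5159 0.3029 0.2489] ((0.5159473419189453, 0.30290162563323975), (0.0001367490622214973, 0.0008153843227773905), 76.60983276367188)
org [184.7196 384.4497] [164 381  42   8 189] [0.3475 0.3209 0.096 ] [0.3109 0.3283 0.0578] 0.29707176018228765 [0.5395 0.2785 0.2967] ((0.5395252704620361, 0.27852293848991394), (0.0005127066397108138, 0.0), 167.10923767089844)
tick [163.5565 129.413 ] [159 114  10  32 230] [0.5609 0.3601 0.042 ] [0.5612 0.3594 0.0445] 0.04683095202786369 [0.5612 0.3594 0.0445] ((0.5609888434410095, 0.35988953709602356), (0.02608880214393139, 0.006535248830914497), 5.79147481918335)
tick [170.6486 211.3189] [167 198   8  28 185] [0.4883 0.3514 0.042 ] [0.4892 0.3507 0.0446] 0.04658276496938102 [0.4892 0.3507 0.0446] ((0.4889906942844391, 0.35108423233032227), (0.025824053213000298, 0.006423708517104387), 7.515953063964844)
```

View pics/w2.png

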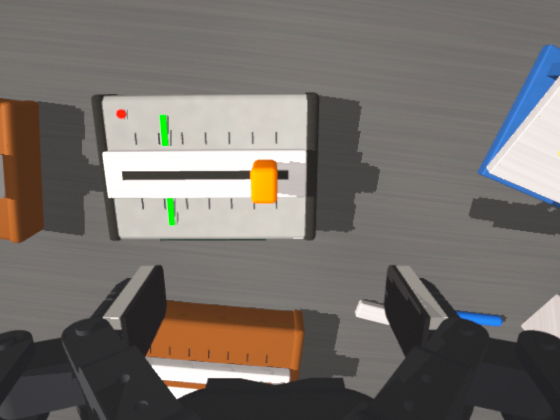

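```bash
python3 -c "
from h import *
delta([.533,.268,.065],[0,0,-1],[.115,-.993,0])"
```

```text
d mm [  2.062   -6.577  155.6126] turn deg [-0.0039 -0.021  -0.115 ]
d mm [  2.062   -6.577  155.6126] turn deg [ -0.0329   0.0061 179.885 ]
```

```bash
python3 -m inch '[{"dx":0.002,"dy":-0.0065,"dz":0.06,"ax":0,"ay":0,"az":0,"fingers":1},{"dx":0.002,"dy":-0.0065,"dz":0.11,"ax":0,"ay":0,"az":0,"fingers":1},{"dx":0.002,"dy":-0.0065,"dz":0.14,"ax":0,"ay":0,"az":0,"fingers":1},{"dx":0.002,"dy":-0.0065,"dz":0.1555,"ax":0,"ay":0,"az":0,"fingers":1},{"dx":0.002,"dy":-0.0065,"dz":0.1555,"ax":0,"ay":0,"az":0,"fingers":1},{"dx":0.002,"dy":-0.0065,"dz":0.1555,"ax":0,"ay":0,"az":0,"fingers":-1},{"dx":0.002,"dy":-0.0065,"dz":0.1555,"ax":0,"ay":0,"az":0,"fingers":-1},{"dx":0.002,"dy":-0.0065,"dz":0.1555,"ax":0,"ay":0,"az":0,"fingers":-1},{"dx":0.002,"dy":-0.0065,"dz":0.1555,"ax":0,"ay":0,"az":0,"fingers":-1},{"dx":0.002,"dy":-0.0065,"dz":0.1555,"ax":0,"ay":0,"az":0,"fingers":-1},{"dx":0.002,"dy":-0.0065,"dz":0.1555,"ax":0,"ay":0,"az":0,"fingers":-1},{"dx":0.002,"dy":-0.0065,"dz":0.1555,"ax":0,"ay":0,"az":0,"fingers":-1},{"dx":0.002,"dy":-0.0065,"dz":0.1555,"ax":0,"ay":0,"az":0,"fingers":-1}]' 20 && python3 - <<'E'
from h import *
delta([.524,.3535,.065],[0,0,-1],[.115,-.993,0])
p,d=bot.read_camera("wrist");cv2.imwrite("pics/w3.png",p)
E
```

```text
time: 5.52
tool_pos: [0.5335, 0.2683, 0.066]
tcp_rot: [-3.136, -0.178, -0.002]
wrist_force: [-2.0, 0.1, 5.5]
width: 0.232
d mm [  0.2113 -85.757    1.0904] turn deg [-0.0303 -0.0894 -0.1058]
d mm [  0.2113 -85.757    1.0904] turn deg [ -0.1404   0.0476 179.8941]
```

View pics/w3.png

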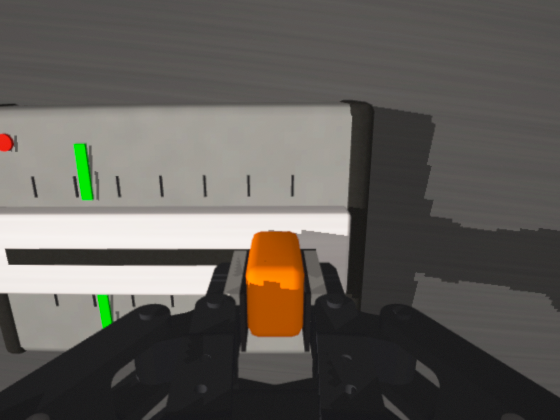

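```bash
python3 -m inch '[{"dx":0,"dy":-0.015,"dz":0,"ax":0,"ay":0,"az":0,"fingers":-1},{"dx":0,"dy":-0.035,"dz":0,"ax":0,"ay":0,"az":0,"fingers":-1},{"dx":0,"dy":-0.055,"dz":0,"ax":0,"ay":0,"az":0,"fingers":-1},{"dx":0,"dy":-0.075,"dz":0,"ax":0,"ay":0,"az":0,"fingers":-1},{"dx":0,"dy":-0.0855,"dz":0,"ax":0,"ay":0,"az":0,"fingers":-1},{"dx":0,"dy":-0.0855,"dz":0,"ax":0,"ay":0,"az":0,"fingers":-1},{"dx":0,"dy":-0.0855,"dz":0,"ax":0,"ay":0,"az":0,"fingers":-1}]' && python3 wt.py w4.png
```

```text
time: 6.45
tool_pos: [0.5234, 0.3536, 0.0661]
tcp_rot: [-3.135, -0.178, -0.002]
wrist_force: [-3.0, 1.3, 3.9]
width: 0.232
[0.5234 0.3536 0.0661] [0.5544 0.3289 1.8456 0.0007 0.9656 2.0113]
org [274.5554 284.8295] [ 245  231   59  106 5547] [0.5326 0.3556 0.096 ] [0.5305 0.3553 0.0914] 0.09905627331536394 [0.5271 0.3549 0.0967] ((0.5255162715911865, 0.3547968864440918), (0.027446774765849113, 0.019625475630164146), 6.464993000030518)
tick [272.5265 170.4448] [267 142  13  58 697] [0.5603 0.3597 0.042 ] [0.5608 0.3597 0.0447] 0.046682032992043654 [0.5608 0.3597 0.0447] ((0.5604792237281799, 0.3594771921634674), (0.02637590654194355, 0.005396444816142321), 6.218347549438477)
```

View pics/w4.png

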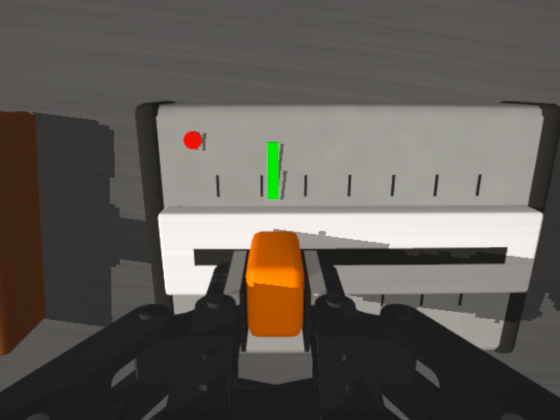

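```bash
python3 -m inch '[{"dx":0,"dy":0,"dz":0,"ax":0,"ay":0,"az":0,"fingers":-0.2},{"dx":0,"dy":0,"dz":0,"ax":0,"ay":0,"az":0,"fingers":0.4},{"dx":0,"dy":0,"dz":0,"ax":0,"ay":0,"az":0,"fingers":1},{"dx":0,"dy":0,"dz":0,"ax":0,"ay":0,"az":0,"fingers":1},{"dx":0,"dy":0,"dz":-0.03,"ax":0,"ay":0,"az":0,"fingers":1},{"dx":0,"dy":0,"dz":-0.09,"ax":0,"ay":0,"az":0,"fingers":1},{"dx":0,"dy":0,"dz":-0.15,"ax":0,"ay":0,"az":0,"fingers":1},{"dx":0,"dy":0,"dz":-0.18,"ax":0,"ay":0,"az":0,"fingers":1},{"dx":0,"dy":0,"dz":-0.18,"ax":0,"ay":0,"az":0,"fingers":1}]' && python3 wt.py w5.png; python3 -c "
from h import *
delta([.49,-.2995,.25],[0,0,-1],[0,-1,0])"
```

```text
time: 7.62
tool_pos: [0.5253, 0.3543, 0.2504]
tcp_rot: [-3.132, -0.177, -0.012]
wrist_force: [0.4, 0.1, -0.5]
width: 1.003
[0.5253 0.3543 0.2504] [0.5539 0.1694 1.6823 0.0003 1.2807 2.0113]
org [ 64.7425 123.0307] [   0   93  131   62 6028] [0.5556 0.5266 0.096 ] [0.5479 0.5573 0.0406] 0.04348809123138109 [0.5479 0.5573 0.0406] ((0.547444760799408, 0.5584132075309753), (0.1274932622909546, 0.04501469433307648), 89.53565216064453)
org [ 64.6968 200.4696] [   0  160  128   77 6026] [0.491  0.5291 0.096 ] [0.4744 0.5542 0.0518] 0.09693910963883168 [0.5058 0.5272 0.0944] ((0.504978358745575, 0.5278895497322083), (0.019943609833717346, 0.028704006224870682), 89.65750122070312)
org [276.4443 180.1492] [264 161  25  39 898] [0.5282 0.3545 0.096 ] [0.5279 0.3545 0.0943] 0.09962342576268107 [0.526  0.3544 0.0969] ((0.5253912806510925, 0.35449543595314026), (0.026856467127799988, 0.019559090957045555), 7.0326337814331055)
org [294.9393 331.1714] [ 210  302  177   76 6330] [0.3884 0.3212 0.096 ] [0.3496 0.3134 0.0407] 0.04392679007543332 [0.3495 0.3132 0.0408] ((0.32644814252853394, 0.309615671
[... 251 characters left out ...]
(0.004282376728951931, 0.0011388802668079734), 84.27496337890625)
tick [275.     132.8607] [272 119   7  29 201] [0.5604 0.3595 0.042 ] [0.5607 0.3595 0.0446] 0.04738902388298938 [0.5608 0.3595 0.0446] ((0.560417652130127, 0.3595128059387207), (0.025917183607816696, 0.005608443636447191), 6.589732646942139)
tick [275.48 210.08] [273 200   6  21 125] [0.4859 0.3505 0.042 ] [0.4867 0.3506 0.0447] 0.04699848813748786 [0.4867 0.3506 0.0447] ((0.48656612634658813, 0.35057976841926575), (0.021412095054984093, 0.004926946945488453), 6.507614612579346)
d mm [-107.5271  644.9672   -4.3824] turn deg [-0.1393 -0.2124  6.485 ]
d mm [-107.5271  644.9672   -4.3824] turn deg [   0.322    -0.2111 -173.5145]
```

```bash
python3 -m inch '[{"dx":-0.1075,"dy":0.645,"dz":-0.004,"ax":0,"ay":0,"az":6.5,"fingers":1},{"dx":-0.1075,"dy":0.645,"dz":-0.004,"ax":0,"ay":0,"az":6.5,"fingers":1},{"dx":-0.1075,"dy":0.645,"dz":-0.004,"ax":0,"ay":0,"az":6.5,"fingers":1},{"dx":-0.1075,"dy":0.645,"dz":-0.004,"ax":0,"ay":0,"az":6.5,"fingers":1},{"dx":-0.1075,"dy":0.645,"dz":-0.004,"ax":0,"ay":0,"az":6.5,"fingers":1},{"dx":-0.1075,"dy":0.645,"dz":-0.004,"ax":0,"ay":0,"az":6.5,"fingers":1},{"dx":-0.1075,"dy":0.645,"dz":-0.004,"ax":0,"ay":0,"az":6.5,"fingers":1},{"dx":-0.1075,"dy":0.645,"dz":-0.004,"ax":0,"ay":0,"az":6.5,"fingers":1},{"dx":-0.1075,"dy":0.645,"dz":-0.004,"ax":0,"ay":0,"az":6.5,"fingers":1},{"dx":-0.1075,"dy":0.645,"dz":-0.004,"ax":0,"ay":0,"az":6.5,"fingers":1},{"dx":-0.1075,"dy":0.645,"dz":-0.004,"ax":0,"ay":0,"az":6.5,"fingers":1},{"dx":-0.1075,"dy":0.645,"dz":-0.004,"ax":0,"ay":0,"az":6.5,"fingers":1},{"dx":-0.1075,"dy":0.645,"dz":-0.004,"ax":0,"ay":0,"az":6.5,"fingers":1},{"dx":-0.1075,"dy":0.645,"dz":-0.004,"ax":0,"ay":0,"az":6.5,"fingers":1}]' && python3 - <<'E'
from h import *
s=bot.read_state();print(s["q"])
k=bot.get_calibration("wrist");p,d=bot.read_camera("wrist");cv2.imwrite("pics/w6.png",p)
for ce,st,m in blobs(p,*BLUE,(0,0,560,420),60):
    v,u=np.nonzero(m);g=d[m]>0;P=bydepth(k,np.c_[u,v][g],d[m][g]);T=P[P[:,2]>P[:,2].max()-.008]
    print(ce,st,P[:,2].max(),T.mean(0),len(T),cv2.minEnclosingCircle(T[:,:2].astype(np.float32)))
v,u=np.mgrid[0:290,150:400];g=d[:290,150:400].ravel()>0
P=bydepth(k,np.c_[u.ravel(),v.ravel()],d[:290,150:400].ravel())[g]
T=P[abs(P[:,2]-.055)<.004];T=T[np.hypot(T[:,0]-.504,T[:,1]+.3)<.05];print("ring",len(T),cv2.minEnclosingCircle(T[:,:2].astype(np.float32)))
delta([.504,-.2995,.086],[0,0,-1],[0,-1,0])
E
```

```text
time: 9.43
tool_pos: [0.4899, -0.298, 0.2488]
tcp_rot: [-3.138, -0.002, -0.004]
wrist_force: [0.0, -0.4, 0.1]
width: 0.998
[-0.5926  0.0618  1.8047  0.0047  1.2752  0.9755]
[39.5851 50.4097] [  22    0   35  135 2714] 0.0381019320752784 [ 0.6278 -0.0725  0.0332] 47 ((0.6267667412757874, -0.07312524318695068), 0.00608918908983469)
[276.2601 152.4122] [262 145  30  18 296] 0.1288564629974342 [ 0.5163 -0.2971  0.1242] 39 ((0.5136665105819702, -0.298154354095459), 0.009207292459905148)
[276.0693 177.0273] [ 258  159   37   37 1025] 0.1441087163863168 [ 0.5052 -0.2978  0.1418] 1022 ((0.5048532485961914, -0.29813137650489807), 0.013000300154089928)
[ 11.5444 251.2008] [  0 246  26  11 259] 0.013731952468885256 [0.3894 0.0023 0.0105] 239 ((0.3878058195114136, 0.003409672062844038), 0.01460450328886509)
[ 12.1429 288.324 ] [  0 280  27  17 287] 0.01377934015088117 [0.3416 0.0114 0.0102] 264 ((0.3426148295402527, 0.01204470731317997), 0.016322113573551178)
ring 2157 ((0.5052028894424438, -0.297087699174881), 0.03194575011730194)
d mm [ 13.438    1.8932 163.2546] turn deg [-0.1852 -0.1691  0.0808]
d mm [ 13.438    1.8932 163.2546] turn deg [   0.2656   -0.2907 -179.9187]
```

View pics/w6.png

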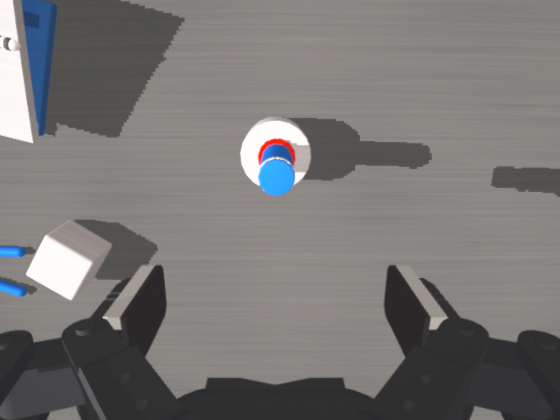

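The probe is upright in its ring at pixel (276,177), between the fingers, and its top is at (0.505, -0.298).

```bash
python3 -m inch '[{"dx":0.0145,"dy":0,"dz":0,"ax":-0.2,"ay":-0.2,"az":0,"fingers":1},{"dx":0.0145,"dy":0,"dz":0.05,"ax":-0.2,"ay":-0.2,"az":0,"fingers":1},{"dx":0.0145,"dy":0,"dz":0.1,"ax":-0.2,"ay":-0.2,"az":0,"fingers":1},{"dx":0.0145,"dy":0,"dz":0.14,"ax":-0.2,"ay":-0.2,"az":0,"fingers":1},{"dx":0.0145,"dy":0,"dz":0.162,"ax":-0.2,"ay":-0.2,"az":0,"fingers":1},{"dx":0.0145,"dy":0,"dz":0.162,"ax":-0.2,"ay":-0.2,"az":0,"fingers":1},{"dx":0.0145,"dy":0,"dz":0.162,"ax":-0.2,"ay":-0.2,"az":0,"fingers":-1},{"dx":0.0145,"dy":0,"dz":0.162,"ax":-0.2,"ay":-0.2,"az":0,"fingers":-1},{"dx":0.0145,"dy":0,"dz":0.162,"ax":-0.2,"ay":-0.2,"az":0,"fingers":-1},{"dx":0.0145,"dy":0,"dz":0.162,"ax":-0.2,"ay":-0.2,"az":0,"fingers":-1},{"dx":0.0145,"dy":0,"dz":0.162,"ax":-0.2,"ay":-0.2,"az":0,"fingers":-1},{"dx":0.0145,"dy":0,"dz":0.162,"ax":-0.2,"ay":-0.2,"az":0,"fingers":-1},{"dx":0.0145,"dy":0,"dz":0.162,"ax":-0.2,"ay":-0.2,"az":0,"fingers":-1},{"dx":0.0145,"dy":0,"dz":0.162,"ax":-0.2,"ay":-0.2,"az":0,"fingers":-1}]' 60
```

```text
time: 11.22
tool_pos: [0.5058, -0.2983, 0.0886]
tcp_rot: [3.14, 0.002, 0.002]
wrist_force: [-0.3, -0.6, 5.8]
width: 0.291
```

```bash
python3 -m inch '[{"dx":0,"dy":0,"dz":-0.02,"ax":0,"ay":0,"az":0,"fingers":-1},{"dx":0,"dy":0,"dz":-0.06,"ax":0,"ay":0,"az":0,"fingers":-1},{"dx":0,"dy":0,"dz":-0.11,"ax":0,"ay":0,"az":0,"fingers":-1},{"dx":0,"dy":0,"dz":-0.16,"ax":0,"ay":0,"az":0,"fingers":-1},{"dx":0,"dy":0,"dz":-0.17,"ax":0,"ay":0,"az":0,"fingers":-1},{"dx":0,"dy":0,"dz":-0.17,"ax":0,"ay":0,"az":0,"fingers":-1},{"dx":-0.02,"dy":-0.05,"dz":-0.17,"ax":0,"ay":0,"az":0,"fingers":-1},{"dx":-0.03,"dy":-0.1,"dz":-0.17,"ax":0,"ay":0,"az":0,"fingers":-1},{"dx":-0.03,"dy":-0.15,"dz":-0.17,"ax":0,"ay":0,"az":0,"fingers":-1},{"dx":-0.03,"dy":-0.2,"dz":-0.17,"ax":0,"ay":0,"az":0,"fingers":-1},{"dx":-0.03,"dy":-0.25,"dz":-0.17,"ax":0,"ay":0,"az":0,"fingers":-1},{"dx":-0.03,"dy":-0.268,"dz":-0.17,"ax":0,"ay":0,"az":0,"fingers":-1},{"dx":-0.03,"dy":-0.268,"dz":-0.17,"ax":0,"ay":0,"az":0,"fingers":-1},{"dx":-0.03,"dy":-0.268,"dz":-0.17,"ax":0,"ay":0,"az":0,"fingers":-1}]' && cat > ws.py <<'E'
from h import *
import sys
s=bot.read_state();print(s["q"],s["tool_pos"],s["width"])
k=bot.get_calibration("wrist");p,d=bot.read_camera("wrist");cv2.imwrite("pics/"+sys.argv[1],p)
for n,c in(("g",GREEN),("y",YEL)):
  for ce,st,m in blobs(p,*c,(0,0,560,420),40):
    v,u=np.nonzero(m);g=d[m]>0;P=bydepth(k,np.c_[u,v][g],d[m][g]);print(n,ce,st,onz(k,[ce],.068)[0],P.mean(0))
v,u=np.mgrid[0:230,0:560];dd=d[:230].ravel();P=bydepth(k,np.c_[u.ravel(),v.ravel()],dd)[dd>0]
q=P[(P[:,2]>.04)&(P[:,2]<.11)&(np.hypot(P[:,0]-.596,P[:,1]+.016)<.075)]
for _ in range(10):
    A=np.c_[q[:,:2],np.ones(len(q))];w=np.linalg.lstsq(A,q[:,2],rcond=None)[0];q=q[abs(A@w-q[:,2])<.003]
n=np.r_[-w[:2],1];n/=np.linalg.norm(n);print("normal",len(q),n,np.arccos(n[2]),np.arctan2(-n[1],-n[0]))
E
python3 ws.py w7.png
```

```text
time: 12.98
tool_pos: [0.4744, -0.0305, 0.2565]
tcp_rot: [3.14, 0.002, -0.003]
wrist_force: [0.1, -0.2, -1.1]
width: 0.289
[-0.1152 -0.1359  1.9813 -0.002   1.2976  1.4549] [ 0.4744 -0.0305  0.2565] 0.2888926027461673
g [273.6547  57.0695] [262  45  24  25 475] [ 0.5727 -0.0292  0.068 ] [ 0.5725 -0.0292  0.0698]
y [207.1405  38.9043] [195  27  25  25 491] [0.5869 0.0255 0.068 ] [0.5867 0.0252 0.0696]
normal 16298 [-0.3349  0.089   0.938 ] 0.35384791190911274 -0.2596478097067242
```

View pics/w7.png

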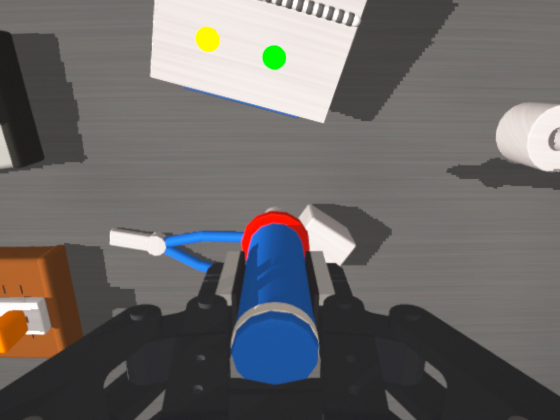

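```bash
python3 - <<'E'
from h import *
n=np.array([-.333,.087,.939]);n/=np.linalg.norm(n);S=np.array([.5728,-.0296,.068])
print(S+n*.1106)
delta(S+n*.1106,-n,[0,-1,0])
E
```

```text
[ 0.536  -0.02    0.1718]
d mm [ 61.4389 -10.9174  84.9787] turn deg [-4.8499 19.5678  0.8978]
d mm [ 61.4389 -10.9174  84.9787] turn deg [ -30.4275   -7.5416 -176.3421]
```

```bash
python3 -m inch '[{"dx":0.02,"dy":-0.004,"dz":0,"ax":-2.4,"ay":9.8,"az":0.4,"fingers":-1},{"dx":0.045,"dy":-0.011,"dz":0.01,"ax":-4.85,"ay":19.6,"az":0.9,"fingers":-1},{"dx":0.0615,"dy":-0.011,"dz":0.03,"ax":-4.85,"ay":19.6,"az":0.9,"fingers":-1},{"dx":0.0615,"dy":-0.011,"dz":0.06,"ax":-4.85,"ay":19.6,"az":0.9,"fingers":-1},{"dx":0.0615,"dy":-0.011,"dz":0.078,"ax":-4.85,"ay":19.6,"az":0.9,"fingers":-1},{"dx":0.0615,"dy":-0.011,"dz":0.085,"ax":-4.85,"ay":19.6,"az":0.9,"fingers":-1},{"dx":0.0615,"dy":-0.011,"dz":0.085,"ax":-4.85,"ay":19.6,"az":0.9,"fingers":-1},{"dx":0.0615,"dy":-0.011,"dz":0.085,"ax":-4.85,"ay":19.6,"az":0.9,"fingers":-1}]' && python3 - <<'E'
from h import *
n=np.array([-.333,.087,.939]);n/=np.linalg.norm(n);S=np.array([.5728,-.0296,.068])
delta(S+n*.1106,-n,[0,-1,0])
print(bot.read_state()["wrist_force"])
p,d=bot.read_camera("wrist")
q,_=bot.read_camera("side");cv2.imwrite("pics/s8.png",np.hstack([cv2.resize(p[:,80:480],(400,420)),cv2.resize(q[140:275,235:365],(400,420),interpolation=cv2.INTER_CUBIC)]))
E
```

```text
time: 14.02
tool_pos: [0.5369, -0.0203, 0.1731]
tcp_rot: [3.011, -0.024, 0.522]
wrist_force: [-0.0, 0.5, -2.3]
width: 0.292
d mm [-1.3023 -0.3657  0.7996] turn deg [ 0.0174 -0.1368 -0.042 ]
d mm [-1.3023 -0.3657  0.7996] turn deg [ -0.2148  -0.0273 179.9578]
[-0.0057  0.4939 -2.2872]
```

View pics/s8.png

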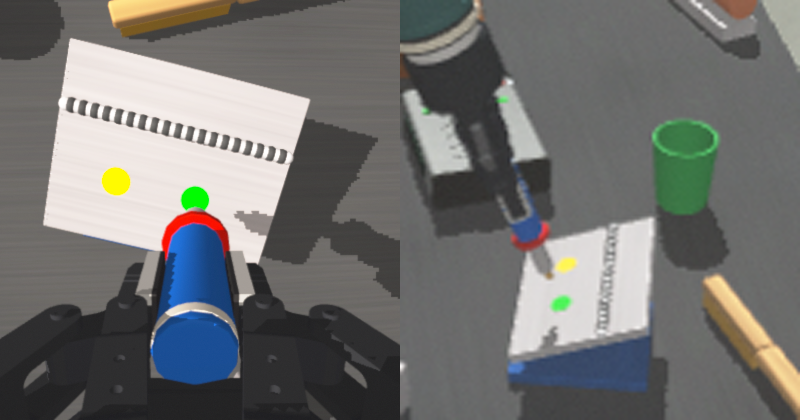

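```bash
python3 -m inch '[{"dx":-0.0013,"dy":-0.0004,"dz":0.01,"ax":0,"ay":0,"az":0,"fingers":-1},{"dx":-0.0013,"dy":-0.0004,"dz":0.02,"ax":0,"ay":0,"az":0,"fingers":-1},{"dx":-0.0013,"dy":-0.0004,"dz":0.026,"ax":0,"ay":0,"az":0,"fingers":-1},{"dx":-0.0013,"dy":-0.0004,"dz":0.026,"ax":0,"ay":0,"az":0,"fingers":-1},{"dx":-0.0013,"dy":-0.0004,"dz":0.026,"ax":0,"ay":0,"az":0,"fingers":-1},{"dx":-0.0013,"dy":-0.0004,"dz":0.026,"ax":0,"ay":0,"az":0,"fingers":-1}]' && cat > f.py <<'E'
from h import *
n=np.array([-.333,.087,.939]);n/=np.linalg.norm(n);S=np.array([.5728,-.0296,.068])
delta(S+n*.0756,-n,[0,-1,0]);s=bot.read_state();z=R.from_rotvec(s["tcp_rot"]).apply([0,0,1])
print("expected tip-out point rel S along n mm",1e3*((s["tool_pos"]+z*.0806-S)@n),"F.n",s["wrist_force"]@n,s["wrist_force"],s["torque"],s["width"])
E
python3 f.py
```

```text
time: 14.88
tool_pos: [0.5447, -0.0219, 0.1486]
tcp_rot: [3.01, -0.023, 0.523]
wrist_force: [0.2, 0.0, -2.9]
width: 0.29
d mm [-0.476   0.2183 10.156 ] turn deg [ 0.0104 -0.1857 -0.0215]
d mm [-0.476   0.2183 10.156 ] turn deg [ -0.2916  -0.0164 179.9783]
expected tip-out point rel S along n mm 5.157871545480755 F.n -2.8411647853873077 [ 0.2389  0.0283 -2.9439] [0.0753 0.2792 0.0452] 0.2899818710076162
```

```bash
python3 -m inch '[{"dx":-0.0005,"dy":0,"dz":0.003,"ax":0,"ay":0,"az":0,"fingers":-1},{"dx":-0.0005,"dy":0,"dz":0.005,"ax":0,"ay":0,"az":0,"fingers":-1},{"dx":-0.0005,"dy":0,"dz":0.005,"ax":0,"ay":0,"az":0,"fingers":-1},{"dx":-0.0005,"dy":0,"dz":0.005,"ax":0,"ay":0,"az":0,"fingers":-1}]' && python3 f.py && python3 -m inch '[{"dx":0,"dy":0,"dz":0.0015,"ax":0,"ay":0,"az":0,"fingers":-1},{"dx":0,"dy":0,"dz":0.0025,"ax":0,"ay":0,"az":0,"fingers":-1},{"dx":0,"dy":0,"dz":0.0025,"ax":0,"ay":0,"az":0,"fingers":-1},{"dx":0,"dy":0,"dz":0.0025,"ax":0,"ay":0,"az":0,"fingers":-1}]' && python3 f.py
```

```text
time: 15.38
tool_pos: [0.5459, -0.0223, 0.1438]
tcp_rot: [3.01, -0.023, 0.523]
wrist_force: [-0.3, -0.4, -2.6]
width: 0.289
d mm [-0.0117  0.2445  5.1763] turn deg [ 0.009  -0.1874 -0.0223]
d mm [-0.0117  0.2445  5.1763] turn deg [ -0.2943  -0.0141 179.9775]
expected tip-out point rel S along n mm 0.1767319948909696 F.n -2.3542793875570682 [-0.2686 -0.4408 -2.5619] [0.1208 0.3182 0.0085] 0.2888458269086284
time: 15.88
tool_pos: [0.5468, -0.0226, 0.1416]
tcp_rot: [3.01, -0.023, 0.523]
wrist_force: [-1.1, -0.1, -0.3]
width: 0.292
d mm [-0.0796  0.1977  2.7365] turn deg [ 0.0125 -0.1923 -0.0224]
d mm [-0.0796  0.1977  2.7365] turn deg [ -0.3021  -0.0196 179.9773]
expected tip-out point rel S along n mm -2.262882069385768 F.n 0.1231708498070622 [-1.1045 -0.077  -0.2534] [ 0.0838  0.3038 -0.043 ] 0.2916373120454273
```

```bash
python3 -m inch '[{"dx":0,"dy":0,"dz":0.0015,"ax":0,"ay":0,"az":0,"fingers":-1},{"dx":0,"dy":0,"dz":0.0024,"ax":0,"ay":0,"az":0,"fingers":-1},{"dx":0,"dy":0,"dz":0.0024,"ax":0,"ay":0,"az":0,"fingers":-1},{"dx":0,"dy":0,"dz":0.0024,"ax":0,"ay":0,"az":0,"fingers":-1},{"dx":0,"dy":0,"dz":0.0024,"ax":0,"ay":0,"az":0,"fingers":-1},{"dx":0,"dy":0,"dz":0.0024,"ax":0,"ay":0,"az":0,"fingers":-1}]' && python3 f.py && python3 f.py | tail -1 && python3 - <<'E'
from h import *
s=bot.read_state();z=R.from_rotvec(s["tcp_rot"]).apply([0,0,1]);S=np.array([.5728,-.0296,.068])
k=bot.get_calibration("side");kw=bot.get_calibration("wrist")
q,_=bot.read_camera("side");w,d=bot.read_camera("wrist");t,_=bot.read_camera("top")
pr=lambda k,X:cv2.projectPoints(np.array([X]),cv2.Rodrigues(k["view"][:3,:3])[0],k["view"][:3,3],k["intrinsics"],k["distortion"])[0].ravel()
print("S in side px",pr(k,S),"wrist px",pr(kw,S))
for c in(GREEN,):
  for ce,st,m in blobs(q,*c,(265,200,320,265),2):print("side green",ce,st)
  for ce,st,m in blobs(w,*c,(150,60,400,300),10):print("wrist green",ce,st)
# fit probe handle axis from wrist depth
for ce,st,m in blobs(w,*BLUE,(180,100,380,420),300):
    v,u=np.nonzero(m);P=bydepth(kw,np.c_[u,v],d[m]);Q=R.from_rotvec(s["tcp_rot"]).inv().apply(P-s["tool_pos"])
    for a in np.arange(-.08,.0,.01):
        g=Q[(Q[:,2]>=a)&(Q[:,2]<a+.01)]
        if len(g)>20:print("z",round(a,3),len(g),"x max",np.percentile(g[:,0],97),"y range",np.percentile(g[:,1],[3,97]))
cv2.imwrite("pics/s9.png",np.hstack([w[:400,160:400],cv2.resize(q[195:275,255:365],(550,400),interpolation=cv2.INTER_CUBIC)]))
E
```

```text
time: 16.62
tool_pos: [0.5476, -0.0228, 0.1394]
tcp_rot: [3.01, -0.023, 0.523]
wrist_force: [-2.2, 0.3, 1.6]
width: 0.289
d mm [-0.1467  0.2321  0.4022] turn deg [ 0.0095 -0.2009 -0.0227]
d mm [-0.1467  0.2321  0.4022] turn deg [ -0.3155  -0.0149 179.977 ]
expected tip-out point rel S along n mm -4.596832717546117 F.n 2.2691203808851697 [-2.1865  0.3464  1.6092] [ 0.109   0.3341 -0.036 ] 0.28900721074678537
expected tip-out point rel S along n mm -4.596832717546117 F.n 2.2691203808851697 [-2.1865  0.3464  1.6092] [ 0.109   0.3341 -0.036 ] 0.28900721074678537
S in side px [287.1545 237.5738] wrist px [276.0878 213.496 ]
side green [318.6 202.1] [318 200   2   6  10]
side green [287.4118 237.4118] [284 235   7   5  17]
wrist green [275.2553 205.5993] [259 199  33  16 282]
z -0.05 523 x max 0.012504377709141002 y range [-0.0114  0.0101]
z -0.04 1071 x max 0.012388694142633572 y range [-0.012  0.011]
z -0.03 848 x max 0.012189978721744989 y range [-0.0118  0.0109]
z -0.02 696 x max 0.012165019372858615 y range [-0.0117  0.011 ]
z -0.01 577 x max 0.012047724462612467 y range [-0.0116  0.0109]
z -0.08 21 x max 0.011026246406829077 y range [-0.0072  0.0058]
z -0.06 4990 x max 0.01154466017526441 y range [-0.0115  0.0101]
z -0.05 49 x max 0.011784128741650137 y range [-0.0146  0.0113]
```

View pics/s9.png

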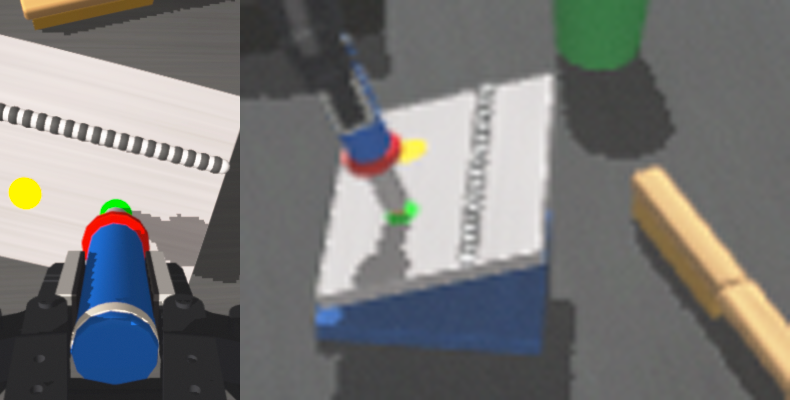

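The probe stands square on the green spot, at crop pixel (398,210). The yellow spot is clear of it. I'll average the force over a short hold.

```bash
python3 -m inch '[{"dx":0,"dy":0,"dz":0,"ax":0,"ay":0,"az":0,"fingers":-1},{"dx":0,"dy":0,"dz":0,"ax":0,"ay":0,"az":0,"fingers":-1},{"dx":0,"dy":0,"dz":0,"ax":0,"ay":0,"az":0,"fingers":-1}]' && python3 - <<'E'
from h import *
n=np.array([-.333,.087,.939]);n/=np.linalg.norm(n);S=np.array([.5728,-.0296,.068]);F=[]
for i in range(12):
    bot.read_camera("side");s=bot.read_state();F.append(s["wrist_force"])
z=R.from_rotvec(s["tcp_rot"]).apply([0,0,1])
print(np.mean(F,0),np.std(F,0),np.mean(F,0)@n,1e3*((s["tool_pos"]+z*.0806-S)@n),s["width"],np.abs(s["joint_vel"]).max())
E
```

```text
time: 17.15
tool_pos: [0.5476, -0.0228, 0.1394]
tcp_rot: [3.01, -0.023, 0.523]
wrist_force: [-1.6, 1.1, 1.7]
width: 0.291
[-1.7044  0.07    0.7072] [0.5871 0.4267 0.383 ] 1.2376366461583694 -4.596733256120464 0.2884183853543715 0.0010665945070223479
```

```bash
python3 -c "
from workcell import bot
print(bot.finish_job(), bot.read_state()['time'])"
```

```text
the job is handed in; nothing more can be done
the job is handed in; nothing more can be done
```

The job is handed in. The slider is set on the green ticks, and the probe is held on the green spot with its tip about half way in. The hand-in reports no verdict, so these are my own last checks:

- **Slider:** after I let go of the grip, the wrist camera put it 0.8 mm from the line between the ticks. The limit is 5 mm. I did not measure it again after that.
- **Position on the spot:** the side and wrist pictures show the tip on the green spot, clear of the yellow one. The cameras' estimates of the spot's centre differ by 1 to 4 mm. I used the wrist camera's value, and my estimate of the tip's error is under about 4 mm (limit 7.5 mm).
- **Squareness:** the tool is within 0.2° of the measured normal to the plate, and the probe sits within about 0.01 rad of straight in the fingers (limit 0.16 rad).
- **Tip travel and force:** the arm's position gives about 4.6 mm of travel. The wrist force, averaged over 12 readings, rose by about 3.6 N, which means about 5.2 mm. One earlier single reading suggested 4.6 N, or about 7 mm. The force readings are noisy (about 0.5 N), so I trust the average.
- **Bystanders:** I never moved the arm close to the pliers, block, pot or brush, but I did not measure their positions at the end.

The first move command was refused because some keys were missing from its rows. The arm did not move then, and nothing was lost.

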